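# Load a circuit board into a sprung board holder on an optical table

### The arm

A 7-joint arm with a two-finger parallel gripper is mounted at the origin on the work surface. World frame = base frame: x ahead of the robot, y to its left, z up, the work surface at z = 0. Lengths are in m, angles in degrees, forces in N, time in s.
With the tool pointing down it reaches from about 0.425 to 0.875 m from the base axis. Payload 4.7 kg.
Tool frame: the origin (TCP) lies at the very end of the fingers, on their centre line; the grasp point (between the pads) lies env.grip_point_offset behind it (env.grip_point_offset is the distance from the TCP to the grasp point, in m); z points along the fingers, y is the direction in which the jaws open and shut (so a half turn about z gives the same grasp; the last joint's range is limited). The gripper opens to 87 mm and grips with 3 to 60 N. Pads are 19 mm wide; open, the fingers measure 117 mm over their backs; the gripper's body (75 mm by 190 mm) begins 51 mm behind the grasp point.
Start: joints at [-72.015, 18.392, -4.016, 83.108, 1.295, 78.541, -3.26], TCP at [0.192, 0.621, 0.223] pointing down, gripper open.
Joint ranges: [-163.93, 163.93], [-17.29, 119.83], [-79.2, 71.16], [3.27, 140.29], [-89.18, 269.18], [5.43, 117.66], [-154.24, 154.24]. Speed limits (degrees/s): [147.25, 147.25, 180, 180, 180, 180, 180].

### API

Orientations are given as [roll, pitch, yaw] about the fixed x, y, z axes, in that order (R = Rz(yaw) Ry(pitch) Rx(roll)).
In Python, from cell import env gives the robot as it stands.
- The arm moves only by the tool send_rows, never from a script. Its argument "plan" is a list of rows, each a list of 7 numbers: the finger opening in mm, from 0 to 87, then the shift along the tool's x, y, z in mm, then the turn, a rotation vector about the tool's x, y, z in rad. A call has 1 to 12 rows; each row shifts and turns the commanded pose from where the row before left it, along the tool's axes as they then stand; what a row does not reach is not made up. A row lasts 1/10 s, in which the tool goes at most 50 mm and 8.59 degrees, less where a joint would pass 70% of its speed; a pose out of reach is approached as far as the arm can. A call is refused whole if a number of a shift passes 50 or a number of a turn 0.15, either way. A call with a gripper value outside its range is refused whole. The fingers move at their own pace and stop on an object; "grip_force" is the grip in N (left out, the last holds). Time passes only in rows, so rows that do not move let the fingers close. It gives the time, the measured TCP pose, the force and the opening at its end, in the units of the state.
- env.get_obs(): the state, without advancing time (a new reading comes with each control period).
- env.read_camera(name): name is "side" or "top" or "wrist"; returns the picture (420x560x3 uint8, red, green, blue); there is no depth.
- env.get_calibration(name): a dict with "fx", "fy", "cx", "cy" (pixels), "extrinsics" (4x4, takes a point from camera to world coordinates). Camera axes: x right, y down, z forward; pixel columns grow to the right and rows downward; lengths in m; the calibration is good to about 2 mm. A picture is of the moment at which its call begins: read the wrist's pose just before it. get_calibration takes no time and is no camera call; for the wrist camera it gives the pose at the moment of the call.
- env.sign_off(): hands the job in, once; it reports no verdict.
Trained networks look in the newest picture that a camera, given by its name, has taken for a name from the list of things; names that differ only in an ending like _2 or _b are one class to them, and where a whole thing is asked for, a point or a joint stands for the part that bears it (a point fixed in the world has none). Each returns a list of dicts, best first, with "confidence" (0 to 1); they miss things now and then, are a little off and sometimes report something else, mostly with a low value. They report only what shows in the picture. A call takes as long as a camera call.
- env.regions_of(camera, query): "region" (420x560 bool, what is visible of it) and "rect" ([left, top, right, bottom] in pixels, round what is visible of it).
The state is a dict: "time_s": time; "qpos": joint angles; "joint_velocities": joint speeds; "effort": joint torques, N m; "tool_pos": TCP position; "tool_rot": TCP orientation; "force": force on the tool from outside, world axes, zero at the start; "wrist_torque": the same for the moment, N m; "grip_width": finger opening in m.
Only numpy, scipy, OpenCV 4.12 (cv2) and the standard library are available. Lean on these libraries where they do the work, as an engineer would, in place of code of your own. Each camera call takes 0.05 s, during which the arm holds its last target. There are 200 camera calls.

### The job

Take the green circuit board by its heat sink and clip it into the blue-jawed sprung holder: tip it, push one short edge under the lip of one jaw against its spring, lower the other edge beside the other jaw, and let the springs centre it, level and let go, under both lips and about the middle of the jaws' length. Work gently, never forcing the board against the holder, and leave the phone, the foam block, the vial and the dish where they are.

Things in the scene. Friction and masses are not known exactly. Their poses are not given: they have to be found in the camera images.
- board: green circuit board, 120 mm along its y, 70 mm along its x, 3.2 mm thick, flat underside, 105 to 175 g. Origin: centre of the underside; z up, out of the component side. Parts other than the heat sink stand up to 6.5 mm above the underside. Its two 70 mm edges (y = +-60 mm) go into the jaws, either way round. Starts flat on a fixed blue mat 4 mm thick
- board_heatsink (a point): centre of the aluminium heat sink fixed at the board's middle, the place to grip: 30 mm along the board's y, 34 mm along its x, its top 31 mm above the board's underside, this point 17 mm above the underside. Axes as the board's
- holder: sprung board holder fixed to the table, 110 mm along x, 216 mm along y. Two blue jaws face each other along its y (left jaw at +y, right jaw at -y). Origin: centre of its underside; z up. The jaws ride on a translation stage left locked anywhere from 12 mm towards -y to 12 mm towards +y; this shift of both jaws together is not measured: see or feel it
- holder_mid (a point): point fixed to the holder's base, midway between the resting jaws when the stage is in mid-travel, at the height of the jaws' ledges (74 mm over the holder's origin). From here, at rest and mid-travel: ledges' inner ends at y = +-50 mm, lip noses at +-54 mm, groove roots at +-58 mm. The board once in holds each jaw back about 2 mm
- jaw_left (a joint): how far the left (+y) jaw is pushed out from rest, m, 0 to 0.011 (hard stop); spring 3 N to start it, then 0.8 N per mm. Each jaw, 78 mm long, has a flat ledge that carries the board and a lip over it, flat-topped, nose 7 mm above the ledge, underside sloping down at 35 degrees to 4.2 mm above it at the groove's root; jaw top 11 mm above the ledge
- jaw_right (a joint): the same for the right (-y) jaw, out being -y. Whichever jaw the board is pushed into must go back at least 8 mm before the board's other edge can pass down beside the other jaw's nose
- phone: black phone lying flat, 74 by 150 by 9 mm, loose. Leave alone. Origin: centre of its underside
- foam_block: white block 56 by 56 by 28 mm with a round pocket, loose. Leave alone. Origin: centre of its underside
- vial: capped amber vial, 28 mm across, 55 mm tall, loose, standing. Leave alone. Origin: centre of its underside
- dish: round glass dish, 90 mm across, 16 mm tall, loose. Leave alone. Origin: centre of its underside

How it is judged (in metres and radians):
On the way, in this order (a step that is already met when the one before it is completed fails the run):
1. one edge of the tipped board pushes its jaw back at least 7 mm while the other edge is still raised (board tipped over 4 degrees) (angle between board's own z axis and vertical above 0.07 rad and contact force between board and holder above 2.5 N and value of joint any of jaw_left, jaw_right above 0.007 m), for 0.1 s.
2. the other edge is down: the board lies level at the height of the ledges (angle between board's own z axis and vertical below 0.035 rad and z of board in the frame of holder between 0.072 and 0.0765 m), for 0.1 s.
At the end, for the whole second after the job is handed in: board released and at rest in both grooves: level within 0.03 rad, underside 72.5 to 76.5 mm above the holder's origin, square to the jaws within 0.04 rad, within 12 mm of mid-length of the jaws, both jaws held back 0.8 to 3.4 mm (so centred); bystanders within 15 mm of their start (value of joint jaw_left between 0.0008 and 0.0034 m and value of joint jaw_right between 0.0008 and 0.0034 m and angle between board's own z axis and vertical below 0.03 rad and z of board in the frame of holder between 0.0725 and 0.0765 m and x of board in the frame of holder between -0.012 and 0.012 m and angle between the y axis of board and the y axis of holder, either way round below 0.04 rad and linear speed of board below 0.01 m/s); the robot touches nothing.
It fails at once if the board is forced against the holder with more than 24 N (contact force between board and holder above 24 N).
It fails at once if a bystander is moved more than 15 mm (distance of any of phone, foam_block, vial, dish from where it was at the start of the episode above 0.015 m).
It also fails if it takes over 58 s, if anything falls off the work surface, if the arm or the gripper's body presses on something with over 40 N, if the wrist force passes 120 N, or if a joint passes its speed limit or range.

## Working session

There is one attempt and no reset: what is moved stays moved. The work goes in short steps, Python scripts to look and compute and a tool call to move; the robot and the scene stay as the last step left them, time stands still between calls to the robot, and variables do not carry over. Pictures are saved under pics/ and viewed, about 8 in all and at most 12, crops included, and the job is handed in when it is done.

Besides the shell and the picture viewer there is one more tool, called after "Call:" as a command line: name --pt "numbers of a row" for each row, then --argument value for the rest. send_rows: Moves the arm, as the interface text tells. Its arguments: {"type":"object","properties":{"plan":{"type":"array"},"grip_force":{"type":"number"}},"required":["plan"]}

```bash
ls; mkdir -p pics; python3 - <<'E'
from cell import env
import cv2,numpy as np
np.set_printoptions(precision=4,suppress=True)
print(env.get_obs(), env.grip_point_offset)
ims=[]
for n in ("top","side"):
    im=env.read_camera(n); cv2.imwrite(f"pics/{n}0.png",im[:,:,::-1])
    c=env.get_calibration(n); print(n,c)
    for q in ("board","board_heatsink","holder","jaw_left","jaw_right","phone","foam_block","vial","dish"):
        for d in env.regions_of(n,q)[:2]: print(n,q,round(d["confidence"],2),d["rect"])
E
```

```text
pics
{'time_s': 0.0, 'qpos': array([-72.015 ,  18.4375,  -4.0152,  83.1764,   1.2959,  78.5388,
        -3.2621]), 'joint_velocities': array([-0.0535,  0.076 , -0.0455, -0.0266, -0.0541, -0.0052,  0.0566]), 'effort': array([ -0.0004, -49.1283,  -0.404 , -31.2537,  -0.064 ,   0.0437,
         0.0002]), 'tool_pos': array([0.1919, 0.6205, 0.2215]), 'tool_rot': array([-179.8926,    0.0068,  162.8226]), 'force': array([-0.5855,  0.0222, -0.4481]), 'wrist_torque': array([ 0.0389, -0.0201, -0.0312]), 'grip_width': 0.08680871897683046} 0.0187
top {'fx': 503.239253912585, 'fy': 503.239253912585, 'cx': 280.87071816515544, 'cy': 212.97915716727846, 'extrinsics': array([[-0.0041, -0.997 ,  0.0769,  0.4738],
       [-0.9999,  0.003 , -0.0147,  0.0154],
       [ 0.0144, -0.077 , -0.9969,  1.2981],
       [ 0.    ,  0.    ,  0.    ,  1.    ]])}
top board 0.88 [332.9, 199.2, 379.3, 231.2]
top board_heatsink 0.87 [329.4, 199.6, 379.7, 229.3]
top holder 0.86 [163.4, 196.7, 253.3, 244.5]
top jaw_left 0.63 [178.9, 208.7, 187.1, 241.8]
top jaw_right 0.56 [226.8, 200.1, 239.6, 233.9]
top phone 0.64 [240.8, 117.8, 299.8, 147.7]
top foam_block 0.68 [264.4, 275.2, 288.0, 301.5]
top vial 0.51 [448.7, 242.5, 467.4, 252.7]
top dish 0.65 [95.5, 236.7, 128.6, 267.0]
side {'fx': 458.0044344641405, 'fy': 458.0044344641405, 'cx': 273.37526734781795, 'cy': 208.8702924184269, 'extrinsics': array([[ 0.9786, -0.1225,  0.1654,  0.368 ],
       [-0.2055, -0.5355,  0.8192, -1.0812],
       [-0.0118, -0.8356, -0.5492,  0.8035],
       [ 0.    ,  0.    ,  0.    ,  1.    ]])}
side board_heatsink 0.87 [264.5, 255.1, 302.9, 290.1]
side holder 0.65 [228.8, 163.9, 275.1, 216.2]
side jaw_left 0.76 [236.0, 168.8, 253.9, 181.1]
side jaw_right 0.52 [247.3, 183.3, 272.4, 199.5]
side foam_block 0.94 [194.4, 224.6, 215.4, 246.1]
side vial 0.55 [262.2, 331.9, 279.2, 365.2]
side dish 0.63 [209.9, 159.7, 233.2, 172.6]
```

```bash
cat > h.py <<'E'
import numpy as np,cv2
from scipy.spatial.transform import Rotation as Ro
np.set_printoptions(precision=4,suppress=True)
def ray(c,px,z):
    E=np.array(c["extrinsics"]);d=E[:3,:3]@np.array([(px[0]-c["cx"])/c["fx"],(px[1]-c["cy"])/c["fy"],1])
    return E[:3,3]+d*(z-E[2,3])/d[2]
def proj(c,P):
    E=np.array(c["extrinsics"]);p=(np.atleast_2d(P)-E[:3,3])@E[:3,:3]
    return np.c_[p[:,0]/p[:,2]*c["fx"]+c["cx"],p[:,1]/p[:,2]*c["fy"]+c["cy"]]
def rpose(o): return np.array(o["tool_pos"]),Ro.from_euler("xyz",o["tool_rot"],degrees=True)
def delta(o,P,R):
    "shift mm (tool axes) and rotvec to go from measured pose to P,R"
    p,r=rpose(o); return r.inv().apply(np.array(P)-p)*1000,(r.inv()*R).as_rotvec()
E
python3 - <<'E'
from cell import env
from h import *
im=cv2.imread("pics/top0.png")
cv2.imwrite("pics/topc.png",cv2.resize(im[100:320,80:480],(800,440),interpolation=cv2.INTER_CUBIC))
for n in ("top","side"):
    env.read_camera(n); c=env.get_calibration(n)
    for q,z in (("board",.006),("board_heatsink",.03),("holder",.05),("jaw_left",.085),("jaw_right",.085),("phone",.009),("foam_block",.028),("vial",.055),("dish",.01)):
        for d in env.regions_of(n,q)[:1]:
            m=d["region"].astype(np.uint8); r=cv2.minAreaRect(cv2.findNonZero(m))
            b=[ray(c,p,z)[:2] for p in cv2.boxPoints(r)]
            b=np.array(b);print(n,q,m.sum(),ray(c,r[0],z)[:2],"sides",np.linalg.norm(b[1]-b[0]),np.linalg.norm(b[2]-b[1]),"ang",np.degrees(np.arctan2(*(b[1]-b[0])[::-1])))
E
```

```text
top board 1238 [ 0.5667 -0.1968] sides 0.11989085568138919 0.07004521311231311 ang -86.33535805831612
top board_heatsink 1254 [ 0.5639 -0.1933] sides 0.11859969139401642 0.07072403878393892 ang -86.06379259322517
top holder 3391 [0.5499 0.1801] sides 0.22380681680711817 0.10757108375728985 ang -81.71529786086649
top jaw_left 331 [0.5431 0.2336] sides 0.024782205189921663 0.08051751269335498 ang -84.10564428579877
top jaw_right 276 [0.5626 0.1163] sides 0.02074153874564994 0.07920878571867995 ang -81.3397285335144
top phone 1749 [0.7808 0.0227] sides 0.1521009844554128 0.08195215446524277 ang -86.77825985938247
top foam_block 531 [0.3823 0.0084] sides 0.05765123231982215 0.05708060206588344 ang -90.27831015371754
top vial 297 [0.5647 0.1185] sides 0.02344276708669519 0.08075300140502588 ang -81.96128319226523
top dish 964 [0.4751 0.4283] sides 0.08616938982046335 0.08616241683306011 ang -90.20999830759473
side board 826 [ 0.5678 -0.2001] sides 0.07910412212977136 0.13787385131014818 ang 19.561913881764355
side board_heatsink 934 [ 0.5626 -0.2263] sides 0.08402194590083387 0.13439341072182268 ang 13.7573683187488
side holder 1604 [0.5469 0.1652] sides 0.17373293295268255 0.35692320031431113 ang 41.28678960238727
side jaw_left 266 [0.5404 0.214 ] sides 0.08362587461936068 0.08097458021995493 ang 6.684148606460702
side jaw_right 191 [0.561  0.1046] sides 0.0902798705908538 0.055585565836326206 ang 22.567395646764187
side phone 739 [0.7828 0.0143] sides 0.10030133118580485 0.19541729526486842 ang 35.9109622852069
side foam_block 321 [ 0.4868 -0.4515] sides 0.028120812978659045 0.06769272268587348 ang -12.448450334038395
side vial 266 [ 0.4827 -0.4734] sides 0.02707866661365619 0.06030241370600239 ang -12.446042428849445
side dish 174 [0.4772 0.4395] sides 0.07958500747423698 0.0716353068630001 ang -13.175360428751787
```

View pics/topc.png

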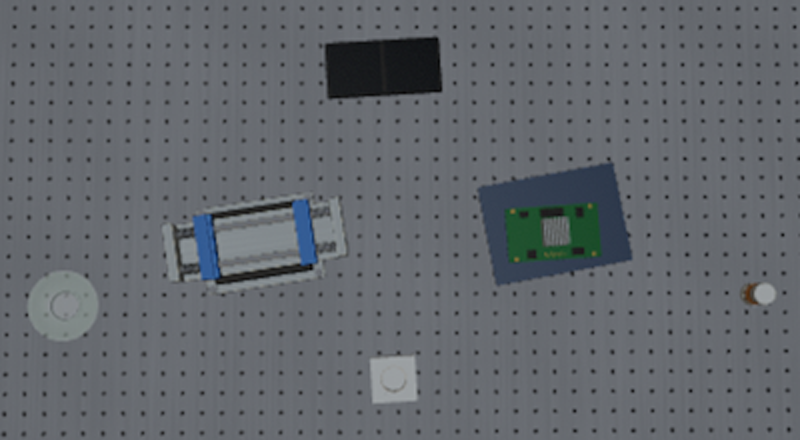

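The top view shows the holder at left (blue jaws near x 205 and 305, row 240), the board at right on its mat (heat sink at 556,232), with bare board to the left and right of the heat sink. I'll grip along board y and look from close by with the wrist camera, holder first.

```bash
python3 - <<'E'
from cell import env
from h import *
o=env.get_obs();p,r=rpose(o);c=env.get_calibration("wrist");E=np.array(c["extrinsics"])
print("cam in tool",r.inv().apply(E[:3,3]-p),"\n",r.as_matrix().T@E[:3,:3],c["fx"],c["cx"],c["cy"])
R=Ro.from_euler("xyz",[180,0,188],degrees=True)
d,w=delta(o,[.55,.18,.30],R);print(w)
print("after turn, shift",R.inv().apply(np.array([.55,.18,.30])-p)*1000)
E
```

```text
cam in tool [ 0.0764  0.0006 -0.1627] 
 [[-0.0003 -0.9603 -0.2791]
 [ 1.     -0.0003  0.0001]
 [-0.0001 -0.2791  0.9603]] 326.3525970184015 277.34537628931844 206.64972141057868
[ 0.      0.     -0.4394]
after turn, shift [-293.1675 -486.5381  -77.4278]
```

Call:
send_rows --pt "60 0 0 -26 0 0 -0.1465" --pt "60 0 0 -26 0 0 -0.1465" --pt "60 0 0 -26 0 0 -0.1465" --pt "60 -24.5 -40.5 0 0 0 0" --pt "60 -24.5 -40.5 0 0 0 0" --pt "60 -24.5 -40.5 0 0 0 0" --pt "60 -24.5 -40.5 0 0 0 0" --pt "60 -24.5 -40.5 0 0 0 0" --pt "60 -24.5 -40.5 0 0 0 0" --pt "60 -24.5 -40.5 0 0 0 0" --pt "60 -24.5 -40.5 0 0 0 0" --pt "60 -24.5 -40.5 0 0 0 0"

```text
time_s: 3.2
tool_pos: [0.4621, 0.2891, 0.3009]
tool_rot: [180.0, 0.0, -172.0]
force: [1.0, 0.7, -0.7]
grip_width: 0.0598
```

Call:
send_rows --pt "60 -24.5 -40.5 0 0 0 0" --pt "60 -24.5 -40.5 0 0 0 0" --pt "60 -24.5 -40.5 0 0 0 0" --pt "60 0 0 0 0 0 0" --pt "60 0 0 0 0 0 0"

```text
time_s: 3.7
tool_pos: [0.5513, 0.1795, 0.3005]
tool_rot: [180.0, -0.0, -172.2]
force: [-0.9, 1.3, 0.1]
grip_width: 0.06
```

```bash
cat > look.py <<'E'
import sys
from cell import env
from h import *
name=sys.argv[1]
o=env.get_obs();c=env.get_calibration("wrist");im=env.read_camera("wrist")
np.save(f"pics/{name}.npy",im)
import pickle;pickle.dump((o,c),open(f"pics/{name}.pkl","wb"))
cv2.imwrite(f"pics/{name}.png",im[:,:,::-1])
print(o["tool_pos"],o["tool_rot"],o["time_s"],o["qpos"],o["force"])
for q in sys.argv[2:]:
    for d in env.regions_of("wrist",q)[:1]: print(q,round(d["confidence"],2),d["rect"])
E
python3 look.py w1 holder jaw_left jaw_right
```

```text
[0.5513 0.1795 0.3005] [ 179.9872   -0.0146 -172.1752] 3.7 [-35.2146   8.2178  16.4696  87.0135  -2.3464  85.1175  79.12  ] [-0.8987  1.2805  0.1058]
holder 0.82 [178.8, 126.6, 368.2, 212.6]
jaw_left 0.61 [314.2, 146.3, 330.2, 211.7]
jaw_right 0.75 [214.1, 146.4, 234.8, 214.2]
```

View pics/w1.png

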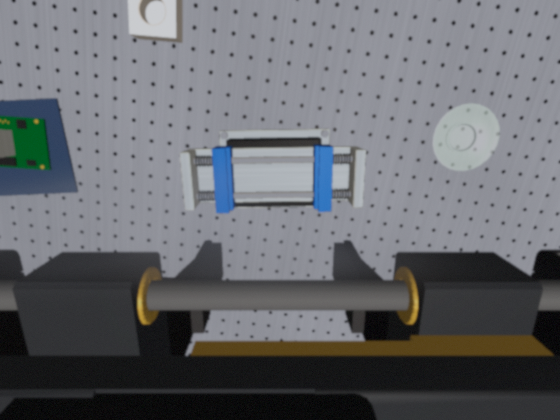

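The wrist view shows the holder square to the image, jaws at columns 214–234 (right, −y) and 314–331 (left, +y), rows 146–213. The arm doesn't hide it. Now I measure the blue jaws by colour.

```bash
cat > blue.py <<'E'
import sys,pickle
from h import *
n=sys.argv[1]
im=np.load(f"pics/{n}.npy");o,c=pickle.load(open(f"pics/{n}.pkl","rb"))
h=cv2.cvtColor(im,cv2.COLOR_RGB2HSV)
m=((h[...,0]>100)&(h[...,0]<125)&(h[...,1]>150)&(h[...,2]>80)).astype(np.uint8)
k,l,s,ce=cv2.connectedComponentsWithStats(m)
out=[]
for i in range(1,k):
    if s[i,4]<500: continue
    pts=cv2.findNonZero((l==i).astype(np.uint8)); r=cv2.minAreaRect(pts)
    b=np.array([ray(c,q,.085) for q in cv2.boxPoints(r)])[:,:2]
    ls=[np.linalg.norm(b[1]-b[0]),np.linalg.norm(b[2]-b[1])]
    v=(b[1]-b[0]) if ls[0]>ls[1] else b[2]-b[1]
    print(s[i],"ctr",ray(c,ce[i],.085)[:2],b.mean(0),"size",ls,"ang long",np.degrees(np.arctan2(v[1],v[0]))); out.append(b.mean(0))
    print(b)
if len(out)==2:
    d=out[1]-out[0]; print("mid",(out[0]+out[1])/2,"dist",np.linalg.norm(d),"yaw",np.degrees(np.arctan2(-d[0],d[1])))
E
python3 blue.py w1
```

```text
[ 313  145   20   66 1110] ctr [0.5419 0.2323] [0.5431 0.2326] size [np.float64(0.07765178782219774), np.float64(0.02093180338889402)] ang long -171.43224454082602
[[0.5828 0.2277]
 [0.506  0.2161]
 [0.5035 0.2369]
 [0.5802 0.2497]]
[ 212  146   22   66 1107] ctr [0.5587 0.1163] [0.5605 0.116 ] size [np.float64(0.021307811561483498), np.float64(0.07753878562838681)] ang long 8.59585708639004
[[0.5241 0.1001]
 [0.5201 0.121 ]
 [0.5968 0.1326]
 [0.6011 0.1105]]
mid [0.5518 0.1743] dist 0.11785810863844706 yaw -171.5083278048516
```

Call:
send_rows --pt "60 4.2 -41.7 8.5 0 0 0" --pt "60 4.2 -41.7 8.5 0 0 0" --pt "60 4.2 -41.7 8.5 0 0 0" --pt "60 4.2 -41.7 8.5 0 0 0" --pt "60 4.2 -41.7 8.5 0 0 0" --pt "60 4.2 -41.7 8.5 0 0 0" --pt "60 4.2 -41.7 8.5 0 0 0" --pt "60 4.2 -41.7 8.5 0 0 0" --pt "60 4.2 -41.7 8.5 0 0 0" --pt "60 0 0 0 0 0 0.085" --pt "60 0 0 0 0 0 0" --pt "60 0 0 0 0 0 0"

```text
time_s: 5.1
tool_pos: [0.5663, -0.194, 0.2241]
tool_rot: [179.9, 0.0, -176.6]
force: [-0.2, 0.8, 0.5]
grip_width: 0.0601
```

```bash
python3 look.py w2 board board_heatsink; python3 - <<'E'
import pickle
from h import *
im=np.load("pics/w2.npy");o,c=pickle.load(open("pics/w2.pkl","rb"))
h=cv2.cvtColor(im,cv2.COLOR_RGB2HSV)
m=((h[...,0]>40)&(h[...,0]<85)&(h[...,1]>130)&(h[...,2]>50)).astype(np.uint8)
m=cv2.morphologyEx(m,cv2.MORPH_CLOSE,np.ones((3,3)))
k,l,s,ce=cv2.connectedComponentsWithStats(m);i=1+np.argmax(s[1:,4]);print(s[i])
hull=cv2.convexHull(cv2.findNonZero((l==i).astype(np.uint8)))
g=np.array([ray(c,p[0],.0072)[:2] for p in hull],np.float32)
r=cv2.minAreaRect(g);print(r);print(cv2.boxPoints(r))
E
```

```text
[ 0.5663 -0.194   0.2241] [ 179.9345    0.0248 -176.5828] 5.1 [-11.2908  13.0988  32.6494  91.8103  -7.2743  77.2093 115.7127] [-0.2422  0.826   0.475 ]
board 0.81 [219.6, 145.7, 323.6, 207.3]
board_heatsink 0.86 [217.9, 147.7, 326.5, 208.4]
[ 220  149  104   59 3986]
((0.5664605498313904, -0.19960768520832062), (0.06960747390985489, 0.11987005919218063), 3.3933980464935303)
[[ 0.5282 -0.1418]
 [ 0.5353 -0.2615]
 [ 0.6048 -0.2574]
 [ 0.5977 -0.1377]]
```

View pics/w2.png

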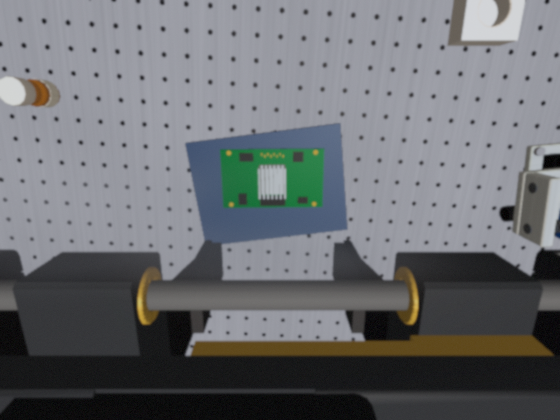

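Call:
send_rows --pt "50 0 -5.6 30 0 0 0" --pt "50 0 0 45 0 0 0" --pt "50 0 0 45 0 0 0" --pt "50 0 0 45 0 0 0" --pt "50 0 0 20 0 0 0" --pt "50 0 0 10 0 0 0" --pt "50 0 0 9 0 0 0" --pt "50 0 0 5 0 0 0" --pt "50 0 0 4 0 0 0" --pt "50 0 0 0 0 0 0" --pt "50 0 0 0 0 0 0"

```text
time_s: 6.35
tool_pos: [0.5665, -0.2019, 0.0118]
tool_rot: [-180.0, 0.1, -176.9]
force: [-0.1, 0.7, -0.0]
grip_width: 0.0502
```

Call:
send_rows --pt "40 0 0 0 0 0 0" --pt "34 0 0 0 0 0 0" --pt "31 0 0 0 0 0 0" --pt "20 0 0 0 0 0 0" --pt "10 0 0 0 0 0 0" --pt "10 0 0 0 0 0 0" --pt "10 0 0 0 0 0 0" --grip_force 45

```text
time_s: 7.05
tool_pos: [0.5661, -0.2012, 0.0112]
tool_rot: [180.0, 0.0, -176.8]
force: [-1.6, 1.9, 3.1]
grip_width: 0.0296
```

Call:
send_rows --pt "10 0 0 -10 0 0 0" --pt "10 0 0 -20 0 0 0" --pt "10 0 0 -35 0 0 0" --pt "10 0 0 -45 0 0 0" --pt "10 0 0 -45 0 0 0" --pt "10 0 0 -25 0 0 0" --pt "10 0 0 -8 0 0 -0.046" --pt "10 0 0 0 0 0 -0.046" --pt "10 0 0 0 0 0 0"

```text
time_s: 7.95
tool_pos: [0.5657, -0.2026, 0.1996]
tool_rot: [-180.0, 0.0, -171.6]
force: [0.2, 0.5, -2.1]
grip_width: 0.0303
```

Call:
send_rows --pt "10 -4.1 36.2 0 0 0 0" --pt "10 -4.1 36.2 0 0 0 0" --pt "10 -4.1 36.2 0 0 0 0" --pt "10 -4.1 36.2 0 0 0 0" --pt "10 -4.1 36.2 0 0 0 0" --pt "10 -4.1 36.2 0 0 0 0" --pt "10 -4.1 36.2 0 0 0 0" --pt "10 -4.1 36.2 0 0 0 0" --pt "10 -4.1 36.2 0 0 0 0" --pt "10 -4.1 36.2 0 0 0 0" --pt "10 0 0 0 0 0 0" --pt "10 0 0 0 0 0 0"

```text
time_s: 9.15
tool_pos: [0.5532, 0.1627, 0.1984]
tool_rot: [-179.9, -0.1, -171.5]
force: [0.4, -1.0, -1.6]
grip_width: 0.0296
```

```bash
python3 - <<'E'
from cell import env
from h import *
o=env.get_obs();print(o["tool_pos"],o["tool_rot"],o["force"],o["wrist_torque"],o["qpos"],o["grip_width"])
c=env.get_calibration("side");im=env.read_camera("side");cv2.imwrite("pics/s1.png",cv2.resize(im[60:270,160:370,::-1],(600,600),interpolation=cv2.INTER_CUBIC))
E
python3 look.py w3
```

```text
[0.5532 0.1627 0.1984] [-179.9297   -0.061  -171.5281] [ 0.4396 -0.9823 -1.6434] [-0.0343 -0.0047 -0.0038] [-35.3263  10.3043  18.3907  96.4516  -3.3054  73.8565  82.1832] 0.029568775635627008
[0.5535 0.1612 0.1986] [-179.9123   -0.0447 -171.6646] 9.2 [-35.2587  10.2784  18.4773  96.4644  -3.2917  73.8594  82.1965] [ 0.7999 -0.5733 -2.3909]
```

View pics/w3.png

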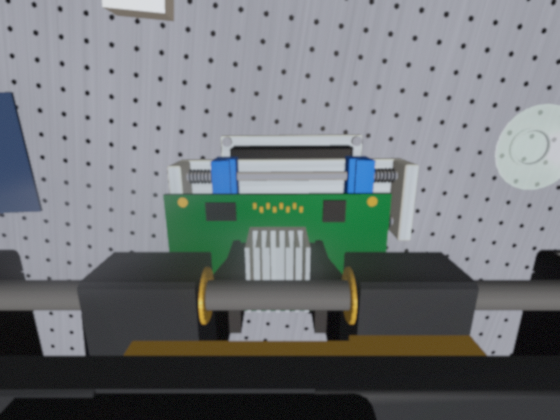

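The board is held square. Its front edge runs along row 194, columns 166–390, centred on the gripper, and its row matches the predicted one. Now I descend and tip the +y edge down.

Call:
send_rows --pt "10 0 0 20 0 0 0" --pt "10 0 0 28 0 0 0" --pt "10 0 0 20 0 0 0" --pt "10 0 0 0 0.06 0 0" --pt "10 0 0 0 0.06 0 0" --pt "10 0 0 0 0.055 0 0" --pt "10 0 0 0 0 0 0" --pt "10 0 0 0 0 0 0" --pt "10 0 0 0 0 0 0"

```text
time_s: 10.15
tool_pos: [0.554, 0.1606, 0.1313]
tool_rot: [-170.0, 0.0, -171.8]
force: [-0.5, -1.0, -1.4]
grip_width: 0.0294
```

```bash
cat > st.py <<'E'
from cell import env
from h import *
o=env.get_obs();p,r=rpose(o);a=np.radians(8.5)
u=np.array([-np.sin(a),np.cos(a),0]);xh=np.array([np.cos(a),np.sin(a),0]);J=np.array([.5518,.1743,.074])
f=lambda q:np.array([(q-J)@xh,(q-J)@u,q[2]-.074])*1000
T=r.as_matrix();by=T[:,1];bz=-T[:,2]
C=p-.0072*bz
print("t",o["time_s"],"tcp",p,"rot",np.array(o["tool_rot"]),"w",o["grip_width"])
print("centre",f(C),"low",f(C+.06*by),"high",f(C-.06*by),"tilt",np.degrees(np.arccos(bz[2])),"F holder xyz",o["force"]@xh,o["force"]@u,o["force"][2])
print("Mom",o["wrist_torque"])
E
python3 st.py
```

```text
t 10.15 tcp [0.554  0.1606 0.1313] rot [-169.9997    0.0236 -171.7568] w 0.029354809277117082
centre [  0.1625 -15.1773  50.2137] low [ 0.4316 43.9105 39.7945] high [ -0.1067 -74.2651  60.633 ] tilt 10.000364621900069 F holder xyz -0.623343994527887 -0.8719413147206223 -1.36743871515842
Mom [0.2969 0.0816 0.0094]
```

Call:
send_rows --pt "10 0 1.3 7.4 0 0 0" --pt "10 0 1.6 9 0 0 0" --pt "10 0 1.6 9 0 0 0" --pt "10 0 1.2 7 0 0 0" --pt "10 0 0.85 4.8 0 0 0" --pt "10 0 0 0 0 0 0" --pt "10 0 0 0 0 0 0" --pt "10 0 0 0 0 0 0"

```text
time_s: 10.95
tool_pos: [0.5539, 0.1625, 0.0937]
tool_rot: [-170.0, 0.0, -171.6]
force: [0.1, 0.1, -1.0]
grip_width: 0.0295
```

```bash
python3 st.py; python3 look.py w4;python3 - <<'E'
from cell import env
from h import *
c=env.get_calibration("side");im=env.read_camera("side");cv2.imwrite("pics/s2.png",cv2.resize(im[120:260,180:320,::-1],(600,600),interpolation=cv2.INTER_CUBIC))
E
```

```text
t 10.95 tcp [0.5539 0.1625 0.0937] rot [-169.9885    0.0473 -171.5885] w 0.02946017341503436
centre [  0.3698 -13.2848  12.622 ] low [ 0.4697 45.8015  2.1912] high [  0.2699 -72.3711  23.0527] tilt 10.01161102076856 F holder xyz 0.12686005204597153 0.07453730237797253 -0.9588938058117492
Mom [ 0.3159  0.0388 -0.0594]
[0.5539 0.1625 0.0937] [-169.9885    0.0473 -171.5885] 10.95 [-40.2536  17.1661  17.7688 101.7071   5.0143  64.4973  73.0284] [ 0.1144  0.0925 -0.9589]
```

View pics/w4.png

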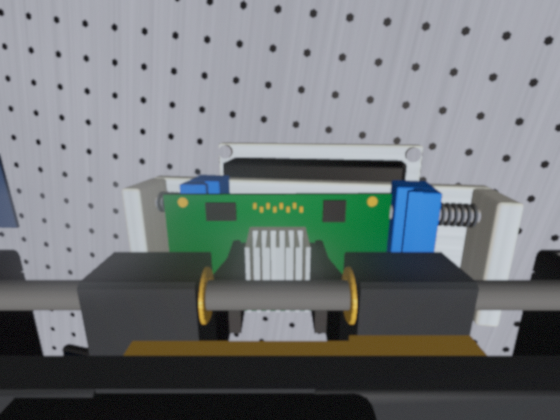

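The board's low edge (column 390) sits just short of the left jaw's lip (from about column 403), with the far edge above the right jaw. I move in slowly, watching the force.

Call:
send_rows --pt "10 0 2 -0.35 0 0 0" --pt "10 0 2 -0.35 0 0 0" --pt "10 0 1.1 0.5 0 0 0" --pt "10 0 1.1 0.5 0 0 0" --pt "10 0 0 0 0 0 0" --pt "10 0 0 0 0 0 0"

```text
time_s: 11.65
tool_pos: [0.5527, 0.1682, 0.0919]
tool_rot: [-170.0, -0.0, -171.6]
force: [0.4, -0.1, -1.6]
grip_width: 0.0296
```

```bash
python3 st.py
```

```text
t 11.65 tcp [0.5527 0.1682 0.0919] rot [-169.9688   -0.0053 -171.5902] w 0.0295923382455434
centre [-0.032  -7.3817 10.7611] low [ 0.0601 51.701   0.31  ] high [ -0.1241 -66.4644  21.2122] tilt 10.031232317890263 F holder xyz 0.38393855865361154 -0.17137868970536682 -1.6380369352097692
Mom [ 0.3099  0.0824 -0.012 ]
```

Call:
send_rows --pt "10 0 1 -0.2 0 0 0" --pt "10 0 1 -0.2 0 0 0" --pt "10 0 1 -0.2 0 0 0" --pt "10 0 0 0 0 0 0" --pt "10 0 0 0 0 0 0"

```text
time_s: 12.15
tool_pos: [0.5523, 0.1713, 0.092]
tool_rot: [-170.0, 0.0, -171.6]
force: [0.8, -0.4, -2.7]
grip_width: 0.0296
```

Call:
send_rows --pt "10 0 1 -0.17 0 0 0" --pt "10 0 1 -0.17 0 0 0" --pt "10 0 0 0 0 0 0" --pt "10 0 0 0 0 0 0"

```text
time_s: 12.55
tool_pos: [0.552, 0.1734, 0.092]
tool_rot: [-170.0, 0.0, -171.6]
force: [0.5, -0.4, -1.7]
grip_width: 0.0296
```

Call:
send_rows --pt "10 0 1 -0.17 0 0 0" --pt "10 0 1 -0.17 0 0 0" --pt "10 0 0 0 0 0 0" --pt "10 0 0 0 0 0 0"

```text
time_s: 12.95
tool_pos: [0.5518, 0.1743, 0.092]
tool_rot: [-169.9, -0.0, -171.6]
force: [0.6, -3.8, -0.1]
grip_width: 0.0297
```

```bash
python3 st.py
```

```text
t 12.95 tcp [0.5518 0.1743 0.092 ] rot [-169.9075   -0.0128 -171.6381] w 0.02972179597528928
centre [-0.0181 -1.3019 10.9088] low [ 0.1219 57.7695  0.3945] high [ -0.1582 -60.3733  21.423 ] tilt 10.092469735132681 F holder xyz -0.00043186303287061193 -3.8147485398401337 -0.07454756737206647
Mom [-0.5346  0.0008  0.0279]
```

Contact came at the spring's starting force (3.8 N) with the edge 57.8 mm from the measured jaw middle, against 58 mm expected. I push the jaw back now.

Call:
send_rows --pt "10 0 1 -0.17 0 0 0" --pt "10 0 1 -0.17 0 0 0" --pt "10 0 1 -0.17 0 0 0" --pt "10 0 1 -0.17 0 0 0" --pt "10 0 0 0 0 0 0" --pt "10 0 0 0 0 0 0"

```text
time_s: 13.55
tool_pos: [0.5513, 0.1778, 0.0921]
tool_rot: [-169.9, -0.0, -171.6]
force: [0.4, -6.4, -0.1]
grip_width: 0.0298
```

Call:
send_rows --pt "10 0 1 -0.17 0 0 0" --pt "10 0 1 -0.17 0 0 0" --pt "10 0 1 -0.17 0 0 0" --pt "10 0 0 0 0 0 0" --pt "10 0 0 0 0 0 0"

```text
time_s: 14.05
tool_pos: [0.551, 0.1798, 0.0921]
tool_rot: [-169.8, -0.0, -171.7]
force: [0.1, -8.1, 1.0]
grip_width: 0.0297
```

```bash
python3 st.py
```

```text
t 14.05 tcp [0.551  0.1798 0.0921] rot [-169.7893   -0.0327 -171.6809] w 0.029711365759786574
centre [-0.0258  4.2707 11.0533] low [ 0.1546 63.3201  0.4172] high [ -0.2062 -54.7788  21.6894] tilt 10.210752584477213 F holder xyz -1.1107849288934395 -7.985172504506425 1.0342915923950113
Mom [-1.5502 -0.0875  0.039 ]
```

Call:
send_rows --pt "10 0 1 -0.17 0 0 0" --pt "10 0 1 -0.17 0 0 0" --pt "10 0 1 -0.17 0 0 0" --pt "10 0 0 0 0 0 0" --pt "10 0 0 0 0 0 0"

```text
time_s: 14.55
tool_pos: [0.5507, 0.1818, 0.0922]
tool_rot: [-169.7, -0.0, -171.7]
force: [0.4, -9.0, 0.9]
grip_width: 0.0298
```

```bash
python3 st.py
```

```text
t 14.55 tcp [0.5507 0.1818 0.0922] rot [-169.7157   -0.0474 -171.7135] w 0.02976883770351864
centre [-0.0342  6.268  11.1281] low [ 0.1769 65.3037  0.4161] high [ -0.2453 -52.7676  21.8401] tilt 10.28443056617445 F holder xyz -0.9446048002693674 -8.970443856170418 0.9294586541159908
Mom [-1.9581 -0.1637  0.0612]
```

Call:
send_rows --pt "10 0 1 -0.17 0 0 0" --pt "10 0 1 -0.17 0 0 0" --pt "10 0 0 0 0 0 0" --pt "10 0 0 0 0 0 0"

```text
time_s: 14.95
tool_pos: [0.5504, 0.1831, 0.0922]
tool_rot: [-169.7, -0.1, -171.7]
force: [0.8, -10.4, 1.1]
grip_width: 0.03
```

```bash
python3 st.py
```

```text
t 14.95 tcp [0.5504 0.1831 0.0922] rot [-169.6649   -0.0587 -171.7342] w 0.029959177697893344
centre [-0.064   7.6202 11.1608] low [ 0.1663 66.6462  0.3965] high [ -0.2943 -51.4059  21.9251] tilt 10.335243103575388 F holder xyz -0.7373524269087017 -10.44012984880691 1.1396136962563603
Mom [-2.1328 -0.0412  0.1109]
```

Call:
send_rows --pt "10 0 0 1.8 -0.03 0 0" --pt "10 0 0 1.8 -0.03 0 0" --pt "10 0 0 1.8 -0.03 0 0" --pt "10 0 0 0 0 0 0" --pt "10 0 0 0 0 0 0"

```text
time_s: 15.45
tool_pos: [0.5506, 0.182, 0.0868]
tool_rot: [-174.8, -0.1, -171.8]
force: [0.8, -10.3, 2.1]
grip_width: 0.0296
```

```bash
python3 st.py; python3 look.py w5
```

```text
t 15.45 tcp [0.5506 0.182  0.0868] rot [-174.846    -0.0504 -171.7619] w 0.02956201988319249
centre [-0.0366  7.0955  5.6676] low [ 0.2318 66.8524  0.2776] high [ -0.305  -52.6613  11.0575] tilt 5.154235460386713 F holder xyz -0.7528503014066341 -10.304315282405183 2.13355874454784
Mom [-2.2337 -0.0265  0.1519]
[0.5506 0.182  0.0868] [-174.846    -0.0504 -171.7619] 15.45 [-38.4352  17.0128  16.8284 102.1471   0.145   62.8289  75.9237] [  0.7785 -10.3024   2.1336]
```

View pics/w5.png

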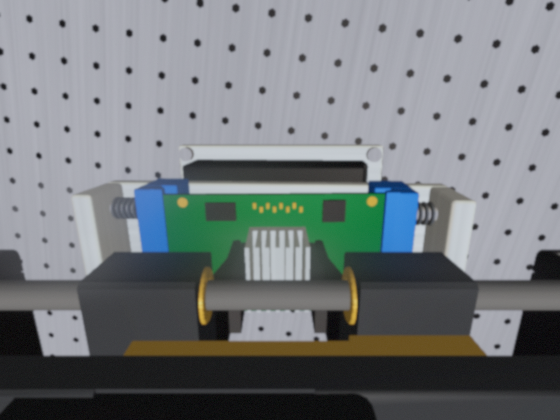

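Left edge is under the left lip; on the right the board's edge (column 165) is right beside the right jaw's nose, with little clearance. I push about 1 mm more before lowering.

Call:
send_rows --pt "10 0 0.7 0 0 0 0" --pt "10 0 0.6 0 0 0 0" --pt "10 0 0 0 0 0 0" --pt "10 0 0 0 0 0 0"

```text
time_s: 15.9
tool_pos: [0.5505, 0.1832, 0.0869]
tool_rot: [-174.8, -0.1, -171.7]
force: [-0.0, -11.3, 2.7]
grip_width: 0.0296
```

```bash
python3 st.py
```

```text
t 15.9 tcp [0.5505 0.1832 0.0869] rot [-174.8088   -0.0513 -171.7371] w 0.02958445062595606
centre [0.0106 8.3155 5.6899] low [ 0.253  68.0689  0.2612] high [ -0.2318 -51.4379  11.1186] tilt 5.191405756718109 F holder xyz -1.7071702884105908 -11.123837839726004 2.6738439359745376
Mom [-2.3772  0.067   0.1913]
```

Call:
send_rows --pt "10 0 -0.19 1.8 -0.03 0 0" --pt "10 0 0 0 0 0 0" --pt "10 0 0 0 0 0 0"

```text
time_s: 16.2
tool_pos: [0.5506, 0.1826, 0.085]
tool_rot: [-176.5, -0.0, -171.8]
force: [0.6, -11.4, 2.0]
grip_width: 0.0296
```

Call:
send_rows --pt "10 0 -0.15 1.8 -0.03 0 0" --pt "10 0 0 0 0 0 0" --pt "10 0 0 0 0 0 0"

```text
time_s: 16.5
tool_pos: [0.5507, 0.1824, 0.0832]
tool_rot: [-178.3, -0.0, -171.8]
force: [-0.2, -11.5, 2.9]
grip_width: 0.0297
```

```bash
python3 st.py
```

```text
t 16.5 tcp [0.5507 0.1824 0.0832] rot [-178.266    -0.0384 -171.7611] w 0.029732478617554552
centre [0.0816 7.9353 1.9705] low [ 0.3537 67.9072  0.1549] high [ -0.1905 -52.0366   3.7861] tilt 1.7344736829997274 F holder xyz -1.8665073628196158 -11.312563816868945 2.8741007301605275
Mom [-2.407   0.1004  0.1825]
```

Call:
send_rows --pt "10 0 -0.15 1.8 -0.03 0 0" --pt "10 0 0 0 0 0 0" --pt "10 0 0 0 0 0 0" --pt "10 0 0 0 0 0 0"

```text
time_s: 16.9
tool_pos: [0.5507, 0.1824, 0.0813]
tool_rot: [-180.0, -0.0, -171.7]
force: [0.2, -11.6, 2.7]
grip_width: 0.0299
```

```bash
python3 st.py
```

```text
t 16.9 tcp [0.5507 0.1824 0.0813] rot [-179.9809   -0.0324 -171.7323] w 0.02986651871159088
centre [0.0991 8.1614 0.1193] low [ 0.3423 68.1609  0.0993] high [ -0.1442 -51.8381   0.1394] tilt 0.03757739363187373 F holder xyz -1.5430524432626445 -11.539633700782383 2.704696569580502
Mom [-2.5056  0.1219  0.2703]
```

Level at ledge height with the far edge about 2 mm inside the right nose. I let the springs bring it back gradually.

Call:
send_rows --pt "10 0 -1 0 0 0 0" --pt "10 0 -1 0 0 0 0" --pt "10 0 -1 0 0 0 0" --pt "10 0 -1 0 0 0 0" --pt "10 0 -1 0 0 0 0" --pt "10 0 0 0 0 0 0"

```text
time_s: 17.5
tool_pos: [0.5512, 0.179, 0.0813]
tool_rot: [179.9, -0.0, -171.7]
force: [-0.6, -8.7, 0.8]
grip_width: 0.03
```

```bash
python3 st.py
```

```text
t 17.5 tcp [0.5512 0.179  0.0813] rot [ 179.9201   -0.0102 -171.6795] w 0.029975214841664762
centre [0.1362 4.7217 0.0549] low [ 0.3242 64.7214  0.1386] high [ -0.0519 -55.2779  -0.0288] tilt 0.08057241911042584 F holder xyz -1.8824271364152545 -8.537083367452492 0.823171100200795
Mom [-1.9842  0.0383  0.1943]
```

Force falls with the spring, and the far edge has passed under the right nose without catching. I continue to the centre.

Call:
send_rows --pt "10 0 -1 0 0 0 0" --pt "10 0 -1 0 0 0 0" --pt "10 0 -1 0 0 0 0" --pt "10 0 0 0 0 0 0" --pt "10 0 0 0 0 0 0"

```text
time_s: 18.0
tool_pos: [0.5516, 0.1772, 0.0813]
tool_rot: [179.9, 0.0, -171.6]
force: [-0.2, -7.0, 1.1]
grip_width: 0.0297
```

Call:
send_rows --pt "10 0 -1 0 0 0 0" --pt "10 0 -1 0 0 0 0" --pt "10 0 0 0 0 0 0" --pt "10 0 0 0 0 0 0"

```text
time_s: 18.4
tool_pos: [0.5517, 0.176, 0.0812]
tool_rot: [179.8, 0.0, -171.6]
force: [-0.5, -5.5, 1.5]
grip_width: 0.0299
```

```bash
python3 st.py
```

```text
t 18.4 tcp [0.5517 0.176  0.0812] rot [ 179.8096    0.009  -171.6062] w 0.02986610690607929
centre [0.1441 1.6926 0.0415] low [ 0.2553 61.6922  0.2408] high [  0.033  -58.307   -0.1579] tilt 0.19057740620586186 F holder xyz -1.337094996244282 -5.357311172792875 1.478263111715858
Mom [-1.464   0.0438  0.0464]
```

Call:
send_rows --pt "10 0 -1 0 0 0 0" --pt "10 0 -1 0 0 0 0" --pt "10 0 0 0 0 0 0" --pt "10 0 0 0 0 0 0"

```text
time_s: 18.8
tool_pos: [0.5518, 0.1755, 0.0812]
tool_rot: [179.7, 0.0, -171.6]
force: [-0.8, -2.7, 2.4]
grip_width: 0.0297
```

```bash
python3 st.py
```

```text
t 18.8 tcp [0.5518 0.1755 0.0812] rot [ 179.7002    0.0239 -171.5705] w 0.02968882669195129
centre [0.1756 1.2571 0.0409] low [ 0.2493 61.2562  0.3549] high [  0.1019 -58.7421  -0.2731] tilt 0.30078399629748703 F holder xyz -1.1817421118240854 -2.5122844204627364 2.3984946139192718
Mom [-1.0624  0.1041  0.0843]
```

Call:
send_rows --pt "10 0 -0.8 -0.2 0.005 0 0" --pt "10 0 -0.8 -0.2 0.003 0 0" --pt "10 0 0 0 0 0 0" --pt "10 0 0 0 0 0 0"

```text
time_s: 19.2
tool_pos: [0.5519, 0.1745, 0.0814]
tool_rot: [-179.9, 0.0, -171.6]
force: [0.7, -0.0, -0.9]
grip_width: 0.0293
```

```bash
python3 st.py
```

```text
t 19.2 tcp [0.5519 0.1745 0.0814] rot [-179.8881    0.0242 -171.5723] w 0.029319233458656765
centre [0.1361 0.1443 0.1566] low [ 0.2119 60.1442  0.0395] high [  0.0604 -59.8555   0.2737] tilt 0.11444216412805062 F holder xyz 0.7050129964898794 -0.11220737408933107 -0.8981367538820965
Mom [ 0.2517 -0.0066  0.1082]
```

Forces are balanced at the centre. I release with a limited opening, since a full opening would reach the jaws, then lift.

Call:
send_rows --pt "32 0 0 0 0 0 0" --pt "36 0 0 0 0 0 0" --pt "42 0 0 0 0 0 0" --pt "44 0 0 0 0 0 0" --pt "44 0 0 -5 0 0 0" --pt "44 0 0 -15 0 0 0" --pt "44 0 0 -30 0 0 0" --pt "44 0 0 -40 0 0 0" --pt "44 0 0 -40 0 0 0" --pt "44 0 0 -20 0 0 0" --pt "44 0 0 0 0 0 0" --pt "44 0 0 0 0 0 0"

```text
time_s: 20.4
tool_pos: [0.552, 0.1741, 0.2323]
tool_rot: [-179.9, 0.1, -171.6]
force: [-0.6, -0.2, -1.1]
grip_width: 0.044
```

```bash
python3 look.py w6; python3 - <<'E'
import pickle
from h import *
im=np.load("pics/w6.npy");o,c=pickle.load(open("pics/w6.pkl","rb"))
h=cv2.cvtColor(im,cv2.COLOR_RGB2HSV)
m=((h[...,0]>40)&(h[...,0]<85)&(h[...,1]>130)&(h[...,2]>50)).astype(np.uint8)
m=cv2.morphologyEx(m,cv2.MORPH_CLOSE,np.ones((3,3)))
k,l,s,ce=cv2.connectedComponentsWithStats(m);i=1+np.argmax(s[1:,4]);print("green",s[i])
hull=cv2.convexHull(cv2.findNonZero((l==i).astype(np.uint8)))
g=np.array([ray(c,p[0],.0772)[:2] for p in hull],np.float32);r=cv2.minAreaRect(g);print(r)
E
python3 blue.py w6
python3 -c "
from cell import env
import cv2
im=env.read_camera('side');cv2.imwrite('pics/s3.png',cv2.resize(im[130:240,190:310,::-1],(720,660))[:600])"
```

```text
[0.552  0.1741 0.2323] [-179.8614    0.0804 -171.5987] 20.4 [-35.594    9.3663  17.3401  93.515   -2.6937  77.4957  80.5107] [-0.593  -0.2211 -1.0826]
green [ 220  157  116   67 4720]
((0.5519891381263733, 0.1744304597377777), (0.06777770817279816, 0.11248746514320374), 8.428503036499023)
[ 329  151   25   80 1264] ctr [0.5407 0.2365] [0.5421 0.2355] size [np.float64(0.07917995573785598), np.float64(0.021824189707713517)] ang long -169.81199197577052
[[0.5826 0.2313]
 [0.5046 0.2173]
 [0.5017 0.239 ]
 [0.5795 0.2545]]
[ 203  152   25   80 1262] ctr [0.5592 0.112 ] [0.5611 0.1138] size [np.float64(0.021982611505932392), np.float64(0.07922924222292313)] ang long 6.64716520802646
[[0.5234 0.0988]
 [0.5199 0.1205]
 [0.5986 0.1296]
 [0.6024 0.1064]]
mid [0.5516 0.1747] dist 0.12318633921251458 yaw -171.14320517621786
```

View pics/w6.png

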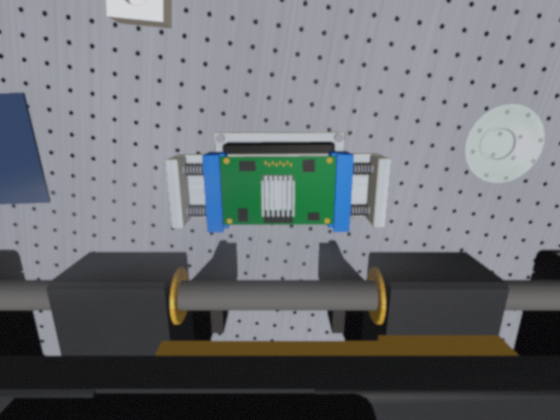

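View pics/s3.png

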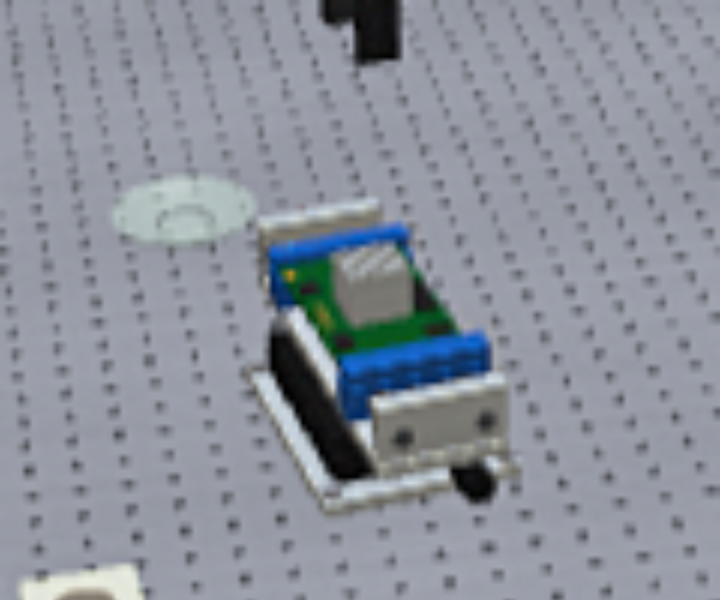

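Both pictures show the board seated under both lips. In the wrist view its green spans columns 220–336 between the jaws. The visible length is 112.5 mm against 112 mm expected, and the yaw is 8.4° against the holder's 8.5°. I'm handing it in.

```bash
python3 -c "
from cell import env
print(env.sign_off())"
```

```text
the job is handed in; nothing more can be done
None
```

The board is clipped into the holder and released, and I handed the job in at about 20.5 s of the 58 s; the hand-in gives no verdict.

I gripped the heat sink across the board's y and tipped the board 10°. I pushed its +y edge under the left lip until the jaw was back about 10 mm. I then levelled it beside the right jaw, followed the springs back until the force was near zero, opened the fingers to 44 mm and lifted away.

**Forces:** the force measured at the wrist, read at the end of each move, never passed about 12 N during the insertion.

**Last checks:**
- **Jaws:** 112.5 mm of board shows between the lips against 112 mm expected, which puts each jaw back about 2 mm.
- **Position:** the board's middle is within 0.5 mm of the jaws' middle and its yaw is 8.4° against the holder's 8.5°.
- **Level and height:** just before release the tool read 0.1° from level, with the underside about 0.2 mm above the ledges. I did not measure this after letting go, but the last pictures show the board lying flat.
- **Bystanders:** the arm went nowhere near the phone, foam block, vial or dish, but I did not re-measure where they stand.

One small disagreement: the angles of the jaws' long edges in the last picture came out between 6.6° and 10.2° at that coarse resolution. Their mean and the board's own yaw both agree with 8.5°.

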